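Hold the mandrel block for drilling

TASK

Help drill the next hole of a wooden mandrel block: take the long undrilled block, lay it flat on the bench along the sprung fence of the drill stand with its pencilled cross right under the drill bit, and press it square against the fence so that the fence feels a steady 10 N or so (no less than 4, no more than 18). Finish while still holding it pressed there, so that I can drill; leave the other things on the bench where they are.

Things in the scene. Friction and masses are not known exactly. Their poses are not given: they have to be found in the camera images.
- block: The work: long plain wooden block, 60 (x) x 240 (y) x 40 (z) mm, about 0.25 kg, no holes, a pencilled black cross on its top. Origin: centre of its underside; y along its length, z up. It starts flat on the bench, its y axis within about 0.3 rad of the world's y; it is to lie at the fence with its x and y axes along those of the stand.
- mark (a point): Centre of the pencilled cross on the block's top face: at x +12, y +80, z 40 mm in the block's frame (40 mm from the +y end, 18 mm from the +x long side, which goes against the fence).
- stand: Drill stand fixed on the bench: slim grey hobby drill, bit down (body 46 mm across, 100 to 270 mm above the bench), on a bracket from a steel column (308 mm high, 135 mm behind the bit, stand +x). Origin: on the bench right under the bit; z up; fence along y. Behind the fence (stand x 42 to 172, y within 38 mm) a backing plate 46 mm high and a foot; the bench is free beyond the fence's ends.
- fence (a point): Centre of the front face of the sprung fence (moves with it): upright aluminium plate on rubber buffers, 70 mm long along stand y, 4 to 38 mm above the bench, facing stand -x; the work lies on the bare bench on that side. Unpressed this point is at stand x +14.5 mm, y 0, z 21 mm; pushed in by 3.5 mm it brings a cross 18 mm from the block's edge under the bit.
- bit_tip (a point): Tip of the drill bit (5 mm thick), pointing down, 58 mm above the bench, 18 mm above the top of a block lying under it.
- pad (a joint): How far the fence plate is pressed back along stand +x, in m: 0 free, stop at 0.014. Spring of 3000 N/m: 4 N at 1.3 mm, 10 N at 3.3 mm, 18 N at 6 mm. The block's friction on the bench takes some 2 to 7 N of the robot's push, so this travel tells the force on the fence better than the wrist does.
- old_block: Bystander: finished wooden block of the same wood, 60 x 120 x 40 mm, with two rows of drilled holes. Origin: centre of its underside, y along its length. It and the long block swap places at random.
- tin: Bystander: low round steel tin, 60 mm across, 21 mm high. Origin: centre of its underside.
- jar: Bystander: closed glass jar, 70 mm across, 90 mm high. Origin: centre of its underside.
- paddle: Bystander: black graphite paddle, plate 100 x 55 x 12 mm with a 110 mm wooden handle on its -x side, lying flat. Origin: underside of the plate's centre.
- dish: Bystander: small white bowl, 90 mm across, 35 mm high. Origin: centre of its underside.

How it is judged:
By the outcome, as a careful person would: the job done as asked, in the order asked, and still so for the second after the job is handed in, while the arm keeps its last pose, push and grip.
It also fails if it takes over 64 s, if anything falls off the work surface, if the arm or the gripper's body presses on something with over 40 N, if the wrist force passes 120 N, or if a joint passes its speed limit or range.

ROBOT

A 7-joint arm with a two-finger parallel gripper is mounted at the origin on the work surface. World frame = base frame: x ahead of the robot, y to its left, z up, the work surface at z = 0. Lengths are in m, angles in rad, forces in N, time in s.
With the tool pointing down it reaches from about 0.425 to 0.825 m from the base axis. Payload 3.6 kg.
Tool frame: the origin (TCP) lies at the very end of the fingers, on their centre line; the grasp point (between the pads) lies r.tcp_to_grasp behind it (r.tcp_to_grasp is the distance from the TCP to the grasp point, in m); z points along the fingers, y is the line along which they close (so a half turn about z gives the same grasp; the last joint's range is limited). The gripper opens to 93 mm and grips with 3 to 60 N. Pads are 15 mm wide; open, the fingers measure 128 mm over their backs; the gripper's body (75 mm by 188 mm) begins 65 mm behind the grasp point.
Start: joints at [1.262, 0.615, -0.013, 1.423, 0.008, 1.103, -0.04], TCP at [0.181, -0.624, 0.219] pointing down, gripper open.
Joint ranges: [-3.12, 3.12], [-0.3, 2.06], [-1.34, 1.32], [0.26, 2.42], [-1.36, 4.5], [0.01, 1.98], [-2.84, 2.84]. Speed limits (rad/s): [2.79, 2.79, 3.14, 3.14, 3.14, 3.14, 3.14].

INTERFACE

Orientations are given as [roll, pitch, yaw] about the fixed x, y, z axes, in that order (R = Rz(yaw) Ry(pitch) Rx(roll)).
In Python, from workcell import r gives the robot as it stands.
- The arm moves only by the shell command python3 -m handwheel 'ROWS' [OPENING] [FORCE]. ROWS is JSON, a list that holds one entry, the list of rows, each a list of 6 numbers: the shift along the tool's x, y, z scaled (see below), then the turn, a rotation vector about the tool's x, y, z scaled (see below). A call has 1 to 8 rows; each row shifts and turns the commanded pose from where the row before left it, along the tool's axes as they then stand; what a row does not reach is not made up. The controller multiplies each number of a shift by 80 mm and each number of a turn by pi/4 rad. A row lasts 1/12 s, in which the tool goes at most 41.7 mm and 7.16 degrees, less where a joint would pass 70% of its speed; a pose out of reach is approached as far as the arm can. A call with a number of a shift or a turn outside -1 to 1 is refused whole. A call with a gripper value outside its range is refused whole. OPENING is the opening, from -1 (shut) to 1 (fully open), set as the call begins (- or left out, the last holds). The fingers move at their own pace and stop on an object; FORCE is the grip in N (left out, the last holds). Time passes only in rows, so rows that do not move let the fingers close. It gives the time, the measured TCP pose, the force, the opening and the grip force at its end, in the units of the state.
- r.state(): the state, without advancing time (a new reading comes with each control period).
- r.grab_frame(name): name is "scene" or "top" or "wrist"; returns a dict with "color" (480x640x3 uint8, red, green, blue), "fx", "fy", "cx", "cy" (pixels), "R" (3x3) and "t" (3): a world point X has camera coordinates R X + t. Camera axes: x right, y down, z forward; pixel columns grow to the right and rows downward; lengths in m; the calibration is good to about 2 mm. A picture is of the moment at which its call begins. There is no depth.
- r.sign_off(): hands the job in; it is judged then, once.
The state is a dict: "clock": time; "joint_pos": joint angles; "joint_velocities": joint speeds; "joint_torque": joint torques, N m; "tool_pos": TCP position; "tool_rot": TCP orientation; "wrist_force": force on the tool from outside, world axes, zero at the start; "ft_torque": the same for the moment, N m; "finger_gap": finger opening in m; "finger_force": force on a finger pad.
Only numpy, scipy, OpenCV 4.12 (cv2) and the standard library are available. Lean on these libraries where they do the work, as an engineer would, in place of code of your own. Each camera call takes 0.05 s, during which the arm holds its last target. There are 200 camera calls.

## Working session

There is one attempt and no reset: what is moved stays moved. The work goes in short steps, Python scripts to look and compute and a shell command to move; the robot and the scene stay as the last step left them, time stands still between calls to the robot, and variables do not carry over. Pictures are saved under pics/ and viewed, at most 10 in all, crops included, and the job is handed in when it is done.

```bash
ls; mkdir -p pics
python3 - <<'E'
from workcell import r
import cv2,numpy as np
s=r.state(); print({k:np.round(v,3).tolist() for k,v in s.items()}, r.tcp_to_grasp)
for n in("scene","top"):
    f=r.grab_frame(n); cv2.imwrite(f"pics/{n}0.png",f["color"][:,:,::-1]); np.savez(f"pics/{n}0.npz",**f)
    print(n,f["fx"],f["cx"],f["cy"],(-f["R"].T@f["t"]).round(3),f["R"].round(2).tolist())
E
```

```text
pics
{'clock': 0.0, 'joint_pos': [1.262, 0.616, -0.013, 1.425, 0.008, 1.103, -0.04], 'joint_velocities': [-0.0, -0.0, -0.001, -0.001, -0.002, 0.0, -0.001], 'joint_torque': [-0.0, -45.894, 0.209, -16.574, -0.061, 0.02, 0.0], 'tool_pos': [0.181, -0.624, 0.217], 'tool_rot': [-3.139, 0.0, 0.282], 'wrist_force': [-0.945, 0.566, 0.115], 'ft_torque': [0.008, -0.024, 0.02], 'finger_force': 0.0, 'finger_gap': 0.093} 0.0188
scene 556.255160770409 323.48657348047533 247.0719620363742 [ 1.213 -0.715  1.13 ] [[0.68, 0.73, -0.01], [0.54, -0.5, -0.68], [-0.5, 0.46, -0.74]]
top 443.33044600175305 324.41737852502223 238.17917511438725 [ 0.433 -0.073  1.088] [[0.01, -1.0, -0.03], [-1.0, -0.01, -0.08], [0.08, 0.03, -1.0]]
```

View pics/scene0.png

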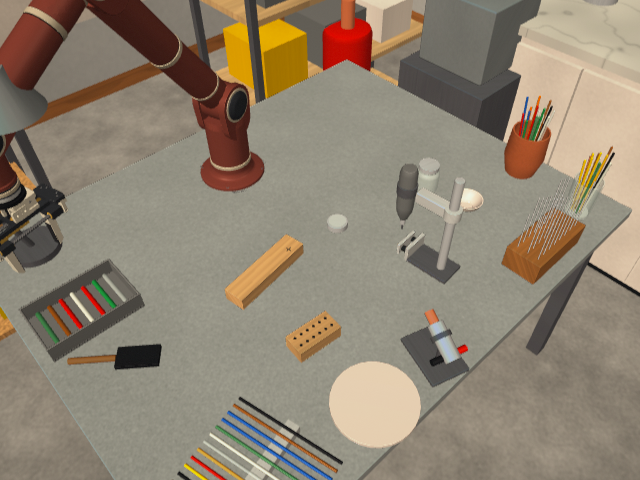

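View pics/top0.png

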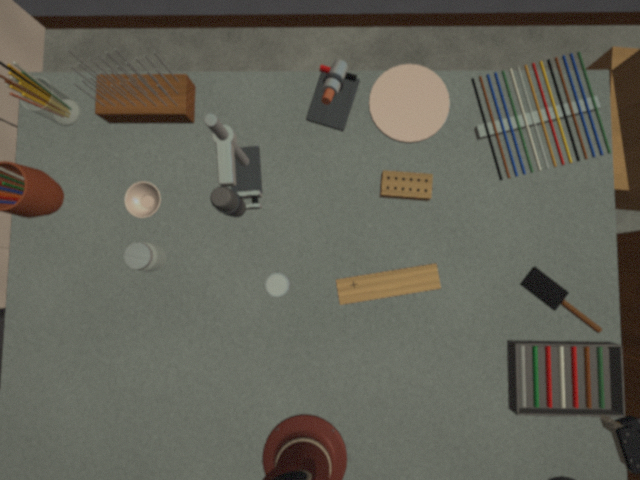

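The scene view shows the long block at (265,270) with its cross at (289,249), the stand's bit tip near (403,228) and the fence near (410,243). In the top view the block is at (388,283), its cross at (353,284), and the fence near (247,200).

```bash
cat > h.py <<'E'
import numpy as np,cv2
def ray(f,uv):
    d=f["R"].T@np.array([(uv[0]-f["cx"])/f["fx"],(uv[1]-f["cy"])/f["fy"],1]); return -f["R"].T@f["t"],d/np.linalg.norm(d)
def plane(f,uv,z):
    o,d=ray(f,uv); return o+d*(z-o[2])/d[2]
def tri(*ps):
    A=np.zeros((3,3));b=np.zeros(3)
    for f,uv in ps:
        o,d=ray(f,uv);P=np.eye(3)-np.outer(d,d);A+=P;b+=P@o
    X=np.linalg.solve(A,b); return X,[np.linalg.norm(np.cross(X-ray(f,uv)[0],ray(f,uv)[1])) for f,uv in ps]
def proj(f,X):
    c=f["R"]@np.asarray(X)+f["t"]; return np.array([f["fx"]*c[0]/c[2]+f["cx"],f["fy"]*c[1]/c[2]+f["cy"]])
def load(n): return {k:v for k,v in np.load(f"pics/{n}.npz").items()}
def grab(n,save):
    from workcell import r
    f=r.grab_frame(n);np.savez(f"pics/{save}.npz",**f);return f
E
python3 - <<'E'
from h import *
S=load("scene0");T=load("top0")
for n,f,win in(("S",S,(220,230,310,310)),("T",T,(325,255,450,312))):
    hsv=cv2.cvtColor(f["color"],cv2.COLOR_RGB2HSV)
    m=cv2.inRange(hsv,(8,70,80),(28,255,255)); k=np.zeros_like(m);k[win[1]:win[3],win[0]:win[2]]=m[win[1]:win[3],win[0]:win[2]]
    c=max(cv2.findContours(k,0,2)[0],key=cv2.contourArea); rc=cv2.minAreaRect(c);print(n,rc,cv2.boxPoints(rc).round(1).tolist())
    if n=="T":
        for z in(0,.04):
            P=np.array([plane(f,p,z)[:2] for p in cv2.boxPoints(rc)]);print(z,P.round(3).tolist(),[np.linalg.norm(P[i]-P[i-1]).round(3) for i in range(4)])
print(tri((S,(289,249)),(T,(353,284))))
a=cv2.resize(S["color"][150:290,370:500],None,fx=3,fy=3,interpolation=2);b=cv2.resize(T["color"][100:240,190:290],None,fx=3,fy=3,interpolation=2)
cv2.imwrite("pics/c1.png",np.hstack([a,b])[:,:,::-1])
E
```

```text
S ((263.9862060546875, 270.4540710449219), (28.399799346923828, 92.99542999267578), 46.7357063293457) [[220.39999389648438, 292.0], [288.1000061035156, 228.1999969482422], [307.6000061035156, 248.89999389648438], [239.89999389648438, 312.70001220703125]]
T ((387.83984375, 283.512451171875), (26.251670837402344, 102.81905364990234), 80.78897094726562) [[335.0, 278.79998779296875], [436.5, 262.29998779296875], [440.70001220703125, 288.20001220703125], [339.20001220703125, 304.70001220703125]]
0 [[0.424, -0.068], [0.466, -0.315], [0.403, -0.324], [0.361, -0.079]] [np.float64(0.064), np.float64(0.25), np.float64(0.063), np.float64(0.249)]
0.04 [[0.424, -0.068], [0.465, -0.306], [0.404, -0.315], [0.364, -0.079]] [np.float64(0.061), np.float64(0.241), np.float64(0.061), np.float64(0.24)]
(array([ 0.41199416, -0.11078403,  0.03872485]), [np.float64(0.00014616872364253594), np.float64(0.00014616872364245495)])
```

View pics/c1.png

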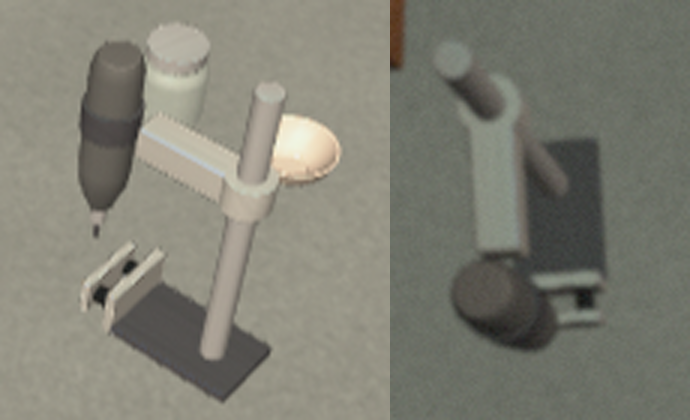

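The crop shows the fence's front plate in the scene view with its top edge from about (398,246) to (415,231), and the bit tip at (402,229). In the top view the fence's near end is at (260,207). First I'll move over the block.

```bash
python3 -m handwheel '[[[0.36,-0.365,0,0,0,0],[0.36,-0.365,0,0,0,0],[0.36,-0.365,0,0,0,0],[0.36,-0.365,0,0,0,0],[0.36,-0.365,0,0,0,0],[0.36,-0.365,0,0,0,0],[0.36,-0.365,0,0,0,0],[0.36,-0.365,0,0,0,0]]]' 1 60
python3 -m handwheel '[[[0.36,-0.365,0,0,0,-0.155],[0.36,-0.365,0,0,0,-0.155],[0.32,-0.41,0,0,0,-0.155],[0.29,-0.44,0,0,0,-0.155],[0,0,0,0,0,-0.155],[0,0,0,0,0,-0.155],[0,0,0,0,0,-0.155],[0,0,0,0,0,-0.155]]]'
python3 -m handwheel '[[[0,0,0,0,0,-0.155],[0,0,0,0,0,-0.155],[0,0,0,0,0,-0.155],[0,0,0,0,0,-0.155],[0,0,0,0,0,0],[0,0,0,0,0,0]]]'
python3 - <<'E'
from h import *
from workcell import r
f=grab("wrist","w1"); cv2.imwrite("pics/w1.png",f["color"][:,:,::-1]);s=r.state();print(s["tool_pos"],s["tool_rot"],s["joint_pos"],-f["R"].T@f["t"],f["R"])
S=load("scene0");print(plane(S,(402,229),.058),plane(S,(398.3,246),.038),plane(S,(415,231.5),.038),plane(S,(407.7,258.3),0),plane(S,(444,283.3),0))
E
```

```text
clock: 0.77
tool_pos: [0.3374, -0.3338, 0.2185]
tool_rot: [-3.141, 0.0, 0.282]
wrist_force: [1.3, -0.2, 0.1]
finger_gap: 0.0933
finger_force: 0.0
clock: 1.43
tool_pos: [0.3744, -0.1784, 0.2185]
tool_rot: [-3.141, 0.0, 1.263]
wrist_force: [0.3, -0.3, -0.4]
finger_gap: 0.0931
finger_force: 0.0
clock: 1.93
tool_pos: [0.3744, -0.1789, 0.2184]
tool_rot: [-3.141, -0.001, 1.739]
wrist_force: [0.4, -1.1, -0.1]
finger_gap: 0.093
finger_force: 0.0
[ 0.3744941  -0.17887186  0.21851945] [-3.14131288e+00 -3.74246301e-04  1.73948062e+00] [ 0.74413674  0.28126554 -0.44610768  2.04406207  0.15991286  0.84935235
  0.37594207] [ 0.3627423  -0.11202193  0.38361071] [[ 9.85780550e-01  1.68037792e-01  9.06442647e-05]
 [ 1.62703262e-01 -9.54620509e-01  2.49454068e-01]
 [ 4.20042416e-02 -2.45892220e-01 -9.68386627e-01]]
[0.5790603  0.14798701 0.058     ] [0.60298219 0.10931286 0.038     ] [0.59793632 0.18275916 0.038     ] [0.62958241 0.12271829 0.        ] [0.75162548 0.12603319 0.        ]
```

View pics/w1.png

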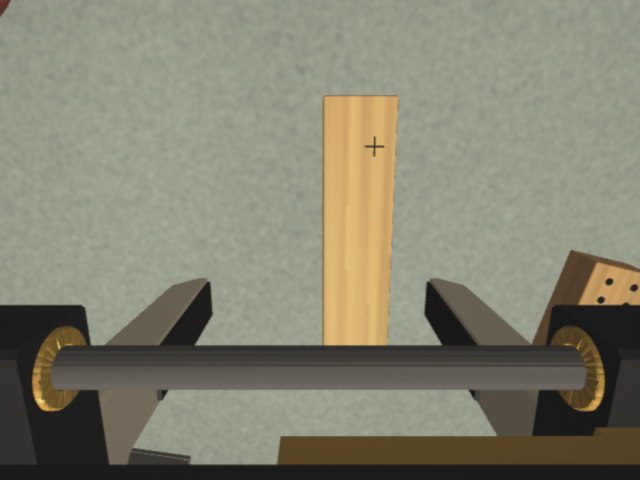

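The wrist view shows the long block running up the image, its left edge at column 324, right edge near 398→387, far end at row 97, and the cross at (374,147).

Run:
```python
from h import *
W=load("w1");T=load("top0");S=load("scene0")
hsv=cv2.cvtColor(W["color"],cv2.COLOR_RGB2HSV);m=cv2.inRange(hsv,(8,70,120),(28,255,255));m[:,:250]=0;m[:,420:]=0
E=[]
for v in range(105,340,3):
    x=np.where(m[v]>0)[0]; E.append((v,x.min(),x.max()+1))
E=np.array(E,float)
for c in(1,2):
    P=np.array([plane(W,(u-.5,v),.04)[:2] for v,u in E[:,[0,c]]]);k=np.polyfit(P[:,1],P[:,0],1);print(c,"x=",k,"yaw",-np.arctan(k[0]),E[[0,-1],c])
g=cv2.cvtColor(W["color"],cv2.COLOR_RGB2GRAY)[130:165,355:394];v,u=np.where(g<80);cr=((u.min()+u.max())/2+355,(v.min()+v.max())/2+130);print(cr,plane(W,cr,.04))
print(tri((W,cr),(S,(289,249))),tri((W,cr),(T,(353,284))))
```

```text
1 x= [-0.17329735  0.34708956] yaw 0.17159313479406088 [323. 323.]
2 x= [-0.1717541   0.40831539] yaw 0.17009449512369823 [398. 388.]
(np.float64(374.0), np.float64(146.5)) [ 0.40966052 -0.11389423  0.04      ]
(array([ 0.41085916, -0.11237624,  0.03851984]), [np.float64(0.0018182147630783844), np.float64(0.0018182147630782125)]) (array([ 0.41199774, -0.11265064,  0.02094249]), [np.float64(0.0013725641752965363), np.float64(0.0013725641752965006)])
```

```bash
python3 -m handwheel '[[[-0.126,0.216,0,0,0,0],[-0.126,0.216,0,0,0,0],[0,0,0.44,0,0,0],[0,0,0.44,0,0,0],[0,0,0.44,0,0,0],[0,0,0.44,0,0,0],[0,0,0,0,0,0],[0,0,0,0,0,0]]]' 1 60
python3 - <<'E'
from h import *
from workcell import r
W=grab("wrist","w2"); T=grab("top","t2");s=r.state();print(s["tool_pos"],s["tool_rot"])
cv2.imwrite("pics/w2.png",W["color"][:,:,::-1])
E
```

```text
clock: 2.65
tool_pos: [0.4113, -0.1922, 0.077]
tool_rot: [-3.138, -0.002, 1.742]
wrist_force: [1.5, 0.4, 0.1]
finger_gap: 0.0926
finger_force: 0.0
[ 0.41352302 -0.19310079  0.07944758] [3.13908789e+00 1.62615840e-03 1.74201924e+00]
```

View pics/w2.png

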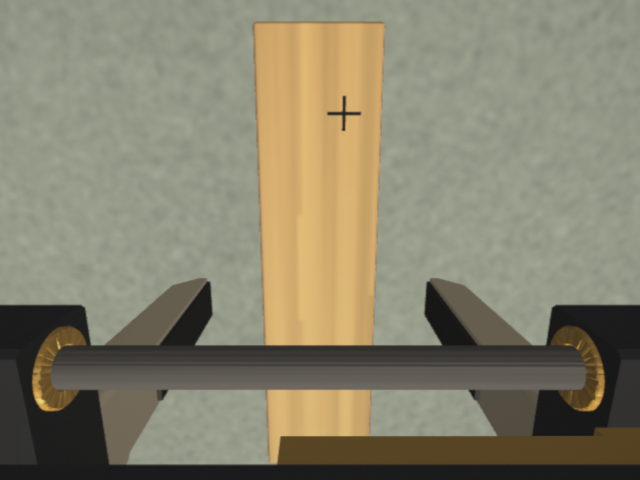

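The block is centred between the fingers (columns 255–384 against the finger pads at 211 and 425), cross at (344,113). I'll go down and close.

```bash
python3 -m handwheel '[[[0,0,0.3,0,0,0],[0,0,0.3,0,0,0],[0,0,0.27,0,0,0],[0,0,0,0,0,0],[0,0,0,0,0,0]]]'; python3 -m handwheel '[[[0,0,0,0,0,0],[0,0,0,0,0,0],[0,0,0,0,0,0],[0,0,0,0,0,0],[0,0,0,0,0,0],[0,0,0,0,0,0]]]' -1 60
```

```text
clock: 3.17
tool_pos: [0.4132, -0.1932, 0.0097]
tool_rot: [3.14, 0.001, 1.742]
wrist_force: [1.1, -0.1, 0.3]
finger_gap: 0.0931
finger_force: 0.0
clock: 3.67
tool_pos: [0.4118, -0.1931, 0.0087]
tool_rot: [-3.141, 0.0, 1.742]
wrist_force: [-2.4, 0.6, 2.4]
finger_gap: 0.0597
finger_force: 60.0
```

```bash
python3 -m handwheel '[[[0,0,-0.32,0,0,0],[0,0,-0.33,0,0,0],[0.364,0.286,0,0,0,0],[0.364,0.286,0,0,0,0],[0.364,0.286,0,0,0,0],[0.364,0.286,0,0,0,0],[0.364,0.286,0,0,0,0.153],[0,0,0,0,0,0]]]'; python3 -m handwheel '[[[0,0,0,0,0,0],[0,0,0,0,0,0],[0,0,0,0,0,0]]]';python3 - <<'E'
from h import *
from workcell import r
W=grab("wrist","w3"); T=grab("top","t3");S=grab("scene","s3")
for n in"wst":cv2.imwrite(f"pics/{n}3.png",load(n+"3")["color"][:,:,::-1])
print(-W["R"].T@W["t"])
E
```

```text
clock: 4.33
tool_pos: [0.5049, -0.018, 0.0607]
tool_rot: [3.134, -0.008, 1.633]
wrist_force: [1.0, 1.7, -2.9]
finger_gap: 0.0594
finger_force: 60.0
clock: 4.58
tool_pos: [0.4986, -0.0315, 0.0597]
tool_rot: [-3.139, 0.001, 1.621]
wrist_force: [0.7, -0.4, -2.3]
finger_gap: 0.0594
finger_force: 60.0
[0.49545432 0.03648246 0.22476284]
```

View pics/w3.png

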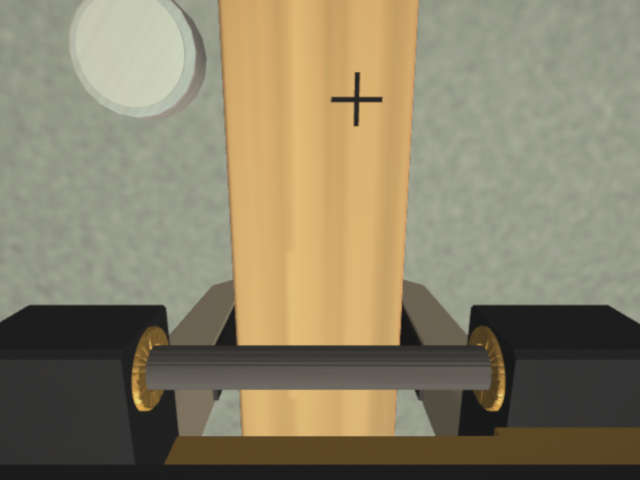

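The wrist view shows the held block with its cross at (356,99) and the tin at upper left (135,55), but not the stand. I'll go higher for a wider look.

```bash
python3 -m handwheel '[[[0,0.1,-0.5,0,0,0],[0,0.2,-0.45,0,0,0],[0,0.2,-0.45,0,0,0],[0,0,0,0,0,0],[0,0,0,0,0,0],[0,0,0,0,0,0]]]';python3 - <<'E'
from h import *
W=grab("wrist","w4");cv2.imwrite("pics/w4.png",W["color"][:,:,::-1])
print(-W["R"].T@W["t"],proj(W,(.579,.147,.058)))
E
```

```text
clock: 5.23
tool_pos: [0.5378, -0.0288, 0.1711]
tool_rot: [-3.138, 0.0, 1.621]
wrist_force: [0.2, -0.3, -3.6]
finger_gap: 0.0598
finger_force: 60.0
[0.5348547  0.03912468 0.33616174] [403.14968862 -49.76373757]
```

View pics/w4.png

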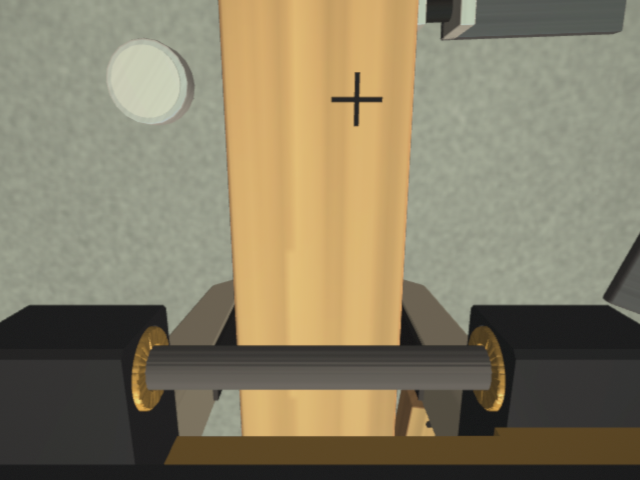

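The fence end and foot are just visible at the upper right, (440–625, 0–40). I'll shift +y, keeping clear of the drill.

```bash
python3 -m handwheel '[[[0.1,-0.35,0,0,0,0],[0.3,-0.26,0,0,0,0],[0.35,0,0,0,0,0],[0.33,0,0,0,0,0],[0,0,0,0,0,0],[0,0,0,0,0,0],[0,0,0,0,0,0]]]';python3 - <<'E'
from h import *
W=grab("wrist","w5");cv2.imwrite("pics/w5.png",W["color"][:,:,::-1])
print(-W["R"].T@W["t"],proj(W,(.579,.147,.058)))
E
```

```text
clock: 5.87
tool_pos: [0.4853, 0.0549, 0.1708]
tool_rot: [-3.138, 0.001, 1.622]
wrist_force: [1.4, -0.8, -2.4]
finger_gap: 0.0597
finger_force: 60.0
[0.48220787 0.12300701 0.3358744 ] [471.25522816 103.12936324]
```

View pics/w5.png

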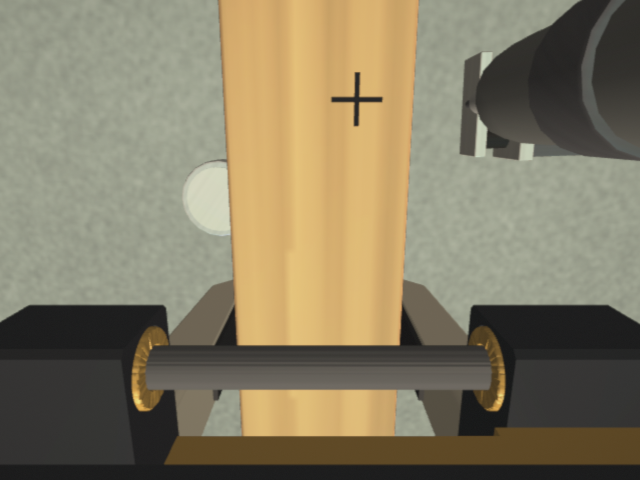

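The wrist view now shows the fence plate (front face columns ~462–480, rows 52–155) and the bit tip near (467,104). I'll zoom in on it.

Run:
```python
from h import *
W=load("w5");g=cv2.cvtColor(W["color"],cv2.COLOR_RGB2GRAY)
for v in range(60,156,8): print(v,g[v,454:494].tolist())
print("col tip rows");print(g[98:112,458:490])
cv2.imwrite("pics/c5.png",cv2.resize(W["color"][40:165,445:545],None,fx=4.8,fy=4.8,interpolation=cv2.INTER_NEAREST)[:,:,::-1])
```

```text
60 [155, 153, 153, 154, 156, 157, 159, 160, 161, 159, 143, 110, 88, 80, 74, 73, 74, 74, 75, 75, 74, 74, 74, 74, 74, 79, 120, 170, 196, 202, 202, 201, 197, 196, 197, 197, 195, 170, 116, 64]
68 [159, 159, 157, 156, 155, 155, 155, 155, 153, 141, 110, 79, 74, 73, 74, 74, 74, 75, 75, 75, 74, 74, 74, 73, 75, 93, 141, 186, 203, 200, 171, 116, 68, 49, 46, 46, 47, 46, 47, 47]
76 [156, 155, 155, 155, 157, 158, 158, 159, 156, 131, 91, 75, 74, 73, 73, 73, 75, 76, 75, 74, 75, 75, 75, 74, 79, 113, 119, 83, 51, 45, 45, 46, 46, 47, 47, 47, 47, 47, 47, 48]
84 [162, 164, 164, 165, 165, 165, 164, 163, 151, 116, 80, 73, 74, 74, 74, 75, 75, 75, 75, 75, 74, 75, 74, 62, 49, 46, 47, 46, 46, 47, 47, 46, 47, 47, 48, 47, 47, 47, 48, 48]
92 [165, 164, 163, 162, 161, 160, 158, 155, 129, 91, 76, 74, 73, 74, 75, 75, 76, 75, 74, 75, 75, 69, 56, 48, 48, 49, 49, 48, 49, 49, 50, 49, 50, 51, 50, 50, 50, 50, 50, 51]
100 [158, 156, 156, 157, 158, 159, 159, 150, 117, 80, 74, 73, 70, 63, 58, 62, 69, 69, 69, 68, 68, 59, 48, 48, 49, 49, 49, 50, 51, 51, 52, 53, 53, 53, 52, 53, 53, 53, 53, 53]
108 [161, 161, 159, 159, 158, 158
[... 2235 characters left out ...]
3  53  54  54  55  55  57  57  57]
 [158 158 156 137 102  78  74  73  69  67  69  78  92 100 102 102 104 101
   82  55  50  51  53  54  54  55  56  56  57  57  58  58]
 [158 158 157 138 101  77  74  74  74  74  75  78  93 105 107 109 109 109
   91  62  52  53  53  53  54  55  56  57  57  58  59  59]
 [159 159 156 133  94  76  74  75  75  75  75  76  87 103 114 116 117 116
  102  73  54  52  54  55  55  57  57  57  58  58  59  60]
 [159 160 157 132  91  76  74  74  75  75  76  75  79  91 110 121 124 125
  115  86  57  53  54  56  56  56  58  58  58  59  60  61]
 [159 160 157 132  91  76  74  74  75  76  75  75  76  79  95 115 128 131
  128 101  64  55  55  56  56  58  58  59  60  60  61  62]]
```

View pics/c5.png

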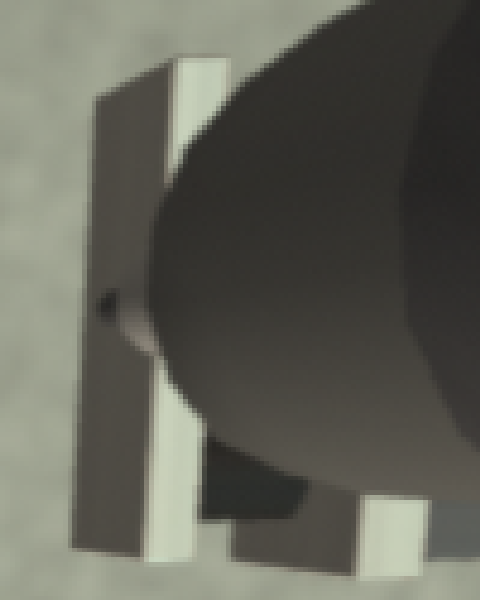

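The zoom shows the fence's top front edge from (481.5,52.5) to (475.2,156.7), its lower front edge from (465.2,60.2) to (460,154), and the bit tip at about (467,103).

Run:
```python
from h import *
W=load("w5");S=load("scene0");W4=load("w4");T=load("t2")
g=cv2.cvtColor(W["color"],cv2.COLOR_RGB2GRAY).astype(float)
def half(v,a,b,lvl):
    row=g[v,a:b];i=np.where(np.diff(np.sign(row-lvl)))[0][0];return a+i+(lvl-row[i])/(row[i+1]-row[i])
up=[(half(v,468,484,138),v) for v in list(range(57,72,2))+list(range(124,154,2))]
lo=[(half(v,455,470,116),v) for v in range(64,150,2)]
for pts,z in((up,.038),(lo,.004)):
    P=np.array([plane(W,p,z)[:2] for p in pts]);k=np.polyfit(P[:,1],P[:,0],1);print(z,"x=",k,"yaw",-np.arctan(k[0]),np.polyval(k,.147),np.std(P[:,0]-np.polyval(k,P[:,1])))
print("ends top",plane(W,(481.5,52.5),.038),plane(W,(475.2,156.7),.038),"low",plane(W,(465.2,60.2),.004),plane(W,(460,154),.004))
print("bit",plane(W,(467,103),.058),tri((W,(467,103)),(S,(402,229.3))), proj(S,plane(W,(467,103),.058)))
gg=g[65:135,325:390];v,u=np.where(gg<70);cr=((u.min()+u.max())/2+325,(v.min()+v.max())/2+65);print("cross",cr)
from workcell import r
s=r.state();print(s["tool_pos"],s["tool_rot"],plane(W,cr,s["tool_pos"][2]-.0087+.04))
# block edges in W
hsv=cv2.cvtColor(W["color"],cv2.COLOR_RGB2HSV);m=cv2.inRange(hsv,(8,70,120),(28,255,255));m[:,:210]=0;m[:,425:]=0
for c in(0,1):
    P=[]
    for v in range(5,270,5):
        x=np.where(m[v]>0)[0];P.append(plane(W,((x.min() if c==0 else x.max()+1)-.5,v),s["tool_pos"][2]+.0313)[:2])
    P=np.array(P);k=np.polyfit(P[:,1],P[:,0],1);print("edge",k,-np.arctan(k[0]))
```

```text
0.038 x= [-0.10446895  0.60545146] yaw 0.10409137292822629 0.5900945191118846 0.001504547519123694
0.004 x= [-0.08350921  0.60323153] yaw 0.08331588871964245 0.5909556805599098 5.971220963447622e-05
ends top [0.58811862 0.18121603 0.038     ] [0.59407386 0.11273615 0.038     ] low [0.5887983 0.1819224 0.004    ] [0.59449164 0.11302784 0.004     ]
bit [0.57625032 0.1469374  0.058     ] (array([0.5778587 , 0.14803843, 0.05551155]), [np.float64(0.00112824195651311), np.float64(0.0011282419565132582)]) [400.95826874 228.64868689]
cross (np.float64(356.5), np.float64(99.0))
[0.48570031 0.05443704 0.17109286] [-3.13843043e+00  1.32295700e-03  1.62088093e+00] [0.49310603 0.13391    0.20239286]
edge [-0.05040791  0.45849825] 0.05036527826782831
edge [-0.05108648  0.51745016] 0.051042102616156014
```

Run:
```python
from h import *
W=load("w5");c=-W["R"].T@W["t"];out=[]
for n in("scene","top"):
    f=grab(n,n[0]+"5");p=proj(f,c).astype(int);im=f["color"].copy();cv2.circle(im,tuple(map(int,p)),2,(255,0,255),1);print(n,p)
    u,v=np.clip(p,[66,66],[573,413]);out.append(cv2.resize(im[v-66:v+66,u-66:u+66],(396,396),interpolation=2))
cv2.imwrite("pics/c6.png",np.hstack(out)[:,:,::-1])
```

```text
scene [375 131]
top [222 244]
```

View pics/c6.png

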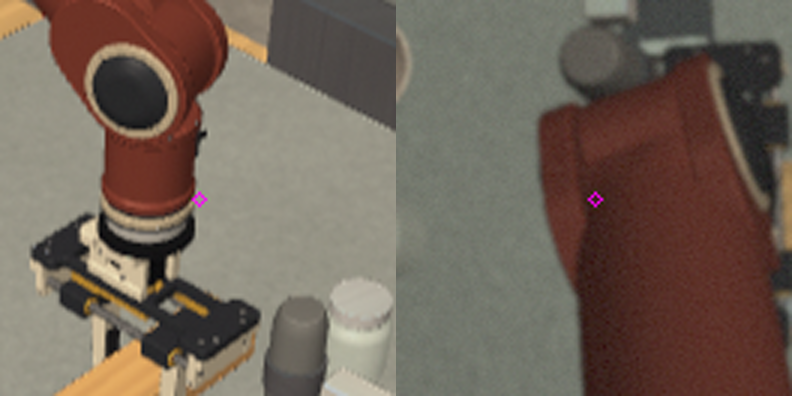

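No camera housing sticks out beside the gripper; the magenta mark at (200,200) lies in free air. The wrist should clear the drill by about 12 mm, so I'll check that again before contact. Now I'll turn, then go down in front of the fence.

```bash
python3 -m handwheel '[[[0.106,0.25,0,0,0,-0.043],[0,0,0.45,0,0,0],[0,0,0.45,0,0,0],[0,0,0.45,0,0,0],[0,0,0.4,0,0,0],[0,0,0.2,0,0,0],[0,0,0,0,0,0],[0,0,0,0,0,0]]]'; python3 -m handwheel '[[[0,0,0,0,0,0],[0,0,0,0,0,0]]]'
python3 - <<'E'
from h import *
from workcell import r
T=grab("top","t7");W=grab("wrist","w7");s=r.state();print(s["tool_pos"],s["tool_rot"],s["joint_pos"])
hsv=cv2.cvtColor(T["color"],cv2.COLOR_RGB2HSV);m=cv2.inRange(hsv,(0,110,40),(8,255,255))+cv2.inRange(hsv,(172,110,40),(180,255,255));m[:175]=0
for v in range(180,300,8):
    x=np.where(m[v,150:]>0)[0]
    if len(x): print(v,x.min()+150,plane(T,(x.min()+150,v),.27)[:2].round(3),plane(T,(x.min()+150,v),.35)[:2].round(3))
d=proj(T,(.5763,.1469,.27));print("drill top px",d, proj(T,(.5763,.1239,.27)))
E
```

```text
clock: 6.68
tool_pos: [0.5061, 0.0647, 0.0157]
tool_rot: [-3.14, 0.0, 1.655]
wrist_force: [-0.1, -0.1, -3.1]
finger_gap: 0.0598
finger_force: 60.0
clock: 6.85
tool_pos: [0.5078, 0.0655, 0.0179]
tool_rot: [3.138, -0.0, 1.656]
wrist_force: [1.4, -0.3, -3.1]
finger_gap: 0.06
finger_force: 60.0
[0.50748661 0.06557053 0.01778606] [ 3.13833904e+00 -2.69557517e-04  1.65579876e+00] [-0.02734092  0.71263085 -0.21836944  2.0061954   0.32993     0.45277288
 -0.40695148]
204 257 [0.564 0.078] [0.551 0.063]
212 245 [0.549 0.1  ] [0.537 0.083]
220 226 [0.533 0.135] [0.523 0.115]
228 225 [0.518 0.137] [0.51  0.116]
236 227 [0.503 0.132] [0.496 0.112]
244 230 [0.488 0.126] [0.483 0.107]
252 234 [0.474 0.119] [0.47 0.1 ]
260 233 [0.459 0.12 ] [0.456 0.101]
268 233 [0.444 0.12 ] [0.443 0.101]
276 241 [0.429 0.104] [0.43  0.087]
284 234 [0.414 0.117] [0.416 0.098]
292 231 [0.4   0.122] [0.403 0.103]
drill top px [220.42087769 197.22405117] [232.58358541 197.27707929]
```

```bash
python3 -m handwheel '[[[0,0,0.05,0,0,0],[-0.016,0.15,0,0,0,0],[-0.016,0.15,0,0,0,0],[-0.015,0.15,0,0,0,0],[0,0.1,0,0,0,0],[0,0,0,0,0,0],[0,0,0,0,0,0],[0,0,0,0,0,0]]]'; python3 -m handwheel '[[[0,0,0,0,0,0],[0,0,0,0,0,0]]]'
python3 - <<'E'
from h import *
from workcell import r
P=[]
for i in range(4):
    W=grab("wrist","w8");s=r.state();P.append(np.r_[s["tool_pos"],s["tool_rot"][2],-W["R"].T@W["t"]])
print(np.round(P,4))
g=cv2.cvtColor(W["color"],cv2.COLOR_RGB2GRAY);print("bit proj",proj(W,(.5763,.1469,.058)))
print(g[60:140:4,400:530:4])
E
```

```text
clock: 7.62
tool_pos: [0.5492, 0.0656, 0.0121]
tool_rot: [-3.14, 0.0, 1.657]
wrist_force: [-0.7, -0.1, -3.1]
finger_gap: 0.0598
finger_force: 60.0
clock: 7.78
tool_pos: [0.5496, 0.0656, 0.0123]
tool_rot: [-3.141, 0.0, 1.657]
wrist_force: [-0.5, 0.6, -3.8]
finger_gap: 0.0595
finger_force: 60.0
[[0.5498 0.0656 0.0123 1.6566 0.5437 0.1333 0.1774]
 [0.55   0.0656 0.0123 1.6565 0.5439 0.1333 0.1774]
 [0.5501 0.0656 0.0123 1.6565 0.544  0.1333 0.1774]
 [0.5502 0.0656 0.0123 1.6564 0.5441 0.1333 0.1774]]
bit proj [438.25517593  93.56579741]
[[179 181 186 183 168 167 170 172  92  50  51  52  52  53  53  55  54  56
   56  57  57  58  58  59  58  58  59  59  60  59  59  58  59]
 [179 182 186 181 168 168 172 172  76  50  51  51  52  52  53  55  55  57
   56  57  57  59  59  60  60  60  59  60  60  59  60  61  60]
 [179 182 186 182 171 171 173 171  60  51  51  51  53  54  55  55  56  57
   58  57  58  59  60  59  59  59  60  61  61  60  61  61  60]
 [179 182 186 181 172 172 172 169  58  50  51  53  53  54  54  56  57  57
   58  59  58  59  60  60  60  61  60  60  60  60  60  62  61]
 [179 183 18
[... 1480 characters left out ...]
6  66  66  66]
 [181 185 186 150 163 168 169 169 167  85  78  59  59  61  62  62  63  63
   65  64  66  66  65  66  67  67  67  68  67  67  67  67  67]
 [181 187 186 154 165 168 168 168 169  83  78  69  60  61  62  63  64  64
   64  65  65  66  67  66  68  68  67  67  67  67  68  67  67]
 [182 187 185 163 167 167 166 167 168  81  78  78  61  62  63  63  64  64
   66  66  66  66  67  67  68  68  68  69  69  69  69  69  68]
 [182 187 185 167 168 166 164 165 164  79  78  79  61  61  63  64  64  65
   66  67  67  67  68  68  69  69  69  69  69  69  68  68  68]
 [182 187 185 169 170 168 165 164 162  78  78  79  67  63  64  64  65  66
   66  67  68  68  69  69  69  69  69  70  70  70  70  69  70]]
```

Run:
```python
from h import *
W=load("w8");g=cv2.cvtColor(W["color"],cv2.COLOR_RGB2GRAY)
for v in range(82,108,2):print(v,g[v,422:450].tolist())
c=g[65:135,325:390];v,u=np.where(c<70);print("cross",(u.min()+u.max())/2+325,(v.min()+v.max())/2+65)
```

```text
82 [169, 170, 169, 169, 169, 169, 169, 169, 169, 161, 123, 65, 50, 51, 51, 52, 52, 51, 53, 52, 53, 54, 54, 54, 54, 55, 55, 55]
84 [168, 169, 169, 168, 168, 169, 169, 169, 170, 167, 141, 92, 56, 51, 52, 52, 51, 53, 52, 53, 53, 53, 54, 54, 54, 55, 55, 55]
86 [167, 168, 168, 168, 168, 167, 168, 169, 170, 170, 164, 127, 68, 52, 52, 52, 53, 53, 53, 53, 53, 54, 54, 54, 54, 55, 55, 55]
88 [167, 168, 167, 166, 167, 167, 168, 168, 169, 169, 167, 144, 97, 57, 52, 52, 53, 52, 54, 53, 54, 54, 54, 54, 54, 55, 55, 56]
90 [166, 166, 165, 165, 165, 165, 166, 166, 168, 168, 165, 142, 95, 57, 52, 52, 54, 53, 54, 54, 54, 54, 54, 54, 56, 55, 56, 57]
92 [166, 165, 165, 164, 164, 164, 165, 165, 166, 164, 140, 90, 51, 49, 52, 53, 53, 54, 54, 54, 54, 55, 56, 56, 56, 55, 55, 56]
94 [165, 165, 165, 163, 162, 163, 164, 164, 163, 151, 110, 56, 42, 45, 50, 52, 54, 54, 54, 54, 55, 55, 55, 55, 56, 56, 57, 57]
96 [165, 164, 163, 163, 162, 162, 163, 163, 161, 139, 92, 52, 45, 47, 50, 53, 53, 54, 53, 54, 55, 55, 56, 56, 56, 57, 57, 57]
98 [166, 165, 164, 163, 162, 162, 163, 163, 163, 158, 121, 63, 52, 53, 53, 53, 54, 53, 54, 55, 55, 55, 55, 56, 56, 56, 57, 57]
100 [167, 167, 165, 165, 165, 165, 164, 164, 164, 162, 139, 95, 64, 59, 60, 58, 54, 55, 55, 55, 55, 56, 56, 56, 56, 57, 57, 57]
102 [169, 168, 168, 167, 167, 166, 166, 166, 166, 166, 164, 148, 111, 75, 67, 64, 58, 55, 55, 55, 55, 56, 56, 56, 56, 57, 57, 57]
104 [169, 169, 168, 167, 167, 166, 166, 166, 166, 166, 166, 165, 161, 145, 112, 78, 66, 58, 55, 56, 55, 55, 56, 57, 57, 56, 57, 58]
106 [169, 169, 169, 168, 168, 167, 167, 166, 166, 166, 166, 166, 165, 155, 121, 84, 75, 65, 56, 56, 55, 56, 56, 57, 57, 56, 58, 58]
cross 356.5 99.0
```

Run:
```python
from h import *
W=load("w8");W5=load("w5")
for p in((432.5,95.5),(436,95)):print(plane(W,p,.058),tri((W,p),(W5,(466.5,103))))
print(plane(W5,(465.5,103),.058),plane(W5,(467,103),.058))
z=.0123-.0087+.04;c=plane(W,(356.5,99),z);c5=plane(W5,(356.5,99),.171-.0087+.04);print("cross",c,c-[.5502,.0656,0])
g=cv2.cvtColor(W["color"],cv2.COLOR_RGB2GRAY).astype(float)
hsv=cv2.cvtColor(W["color"],cv2.COLOR_RGB2HSV);m=cv2.inRange(hsv,(8,70,120),(28,255,255))
for v in(20,60,140,180): x=np.where(m[v,210:425]>0)[0]+210;print(v,x.max(),plane(W,(x.max()+.5,v),z),g[v,x.max()-1:x.max()+60:3].tolist())
```

```text
[0.57479535 0.14626264 0.058     ] (array([0.57226814, 0.14557883, 0.06840434]), [np.float64(0.0004638554867440714), np.float64(0.00046385548674408514)])
[0.57573871 0.14647536 0.058     ] (array([0.57577411, 0.14667969, 0.05819243]), [np.float64(0.00023716265661114302), np.float64(0.00023716265661118908)])
[0.57528507 0.14688754 0.058     ] [0.57625032 0.1469374  0.058     ]
cross [0.55515023 0.14478269 0.0436    ] [0.00495023 0.07918269 0.0436    ]
20 417 [0.57075484 0.16845478 0.0436    ] [177.0, 164.0, 163.0, 161.0, 162.0, 162.0, 125.0, 48.0, 49.0, 49.0, 52.0, 50.0, 51.0, 52.0, 53.0, 53.0, 53.0, 53.0, 54.0, 54.0, 54.0]
60 415 [0.57176411 0.15748782 0.0436    ] [172.0, 167.0, 167.0, 169.0, 171.0, 172.0, 92.0, 48.0, 51.0, 51.0, 52.0, 52.0, 52.0, 52.0, 53.0, 54.0, 54.0, 55.0, 56.0, 57.0, 56.0]
140 410 [0.57360968 0.13396362 0.0436    ] [179.0, 169.0, 170.0, 169.0, 169.0, 170.0, 168.0, 166.0, 142.0, 79.0, 77.0, 80.0, 79.0, 74.0, 63.0, 64.0, 64.0, 65.0, 65.0, 65.0, 66.0]
180 408 [0.57476207 0.12135701 0.0436    ] [181.0, 165.0, 167.0, 168.0, 170.0, 172.0, 173.0, 173.0, 111.0, 78.0, 77.0, 80.0, 79.0, 79.0, 79.0, 79.0, 82.0, 164.0, 211.0, 213.0, 210.0]
```

```bash
python3 -m handwheel '[[[0,0,0.045,0,0,0],[0,0,0,0,0,0],[0,0,0,0,0,0]]]'; python3 -m handwheel '[[[0,0.04,0,0,0,0],[0,0.04,0,0,0,0],[0,0.04,0,0,0,0],[0,0.04,0,0,0,0],[0,0.02,0,0,0,0],[0,0,0,0,0,0],[0,0,0,0,0,0],[0,0,0,0,0,0]]]'; python3 -m handwheel '[[[0,0,0,0,0,0],[0,0,0,0,0,0],[0,0,0,0,0,0],[0,0,0,0,0,0]]]'
```

```text
clock: 8.23
tool_pos: [0.5508, 0.0657, 0.0087]
tool_rot: [3.141, -0.0, 1.657]
wrist_force: [0.1, -0.4, -3.0]
finger_gap: 0.0599
finger_force: 60.0
clock: 8.9
tool_pos: [0.5653, 0.0668, 0.0087]
tool_rot: [3.141, -0.0, 1.656]
wrist_force: [-0.9, -0.1, -0.3]
finger_gap: 0.06
finger_force: 60.0
clock: 9.23
tool_pos: [0.5653, 0.0668, 0.0087]
tool_rot: [3.141, -0.0, 1.656]
wrist_force: [0.5, -0.1, -0.8]
finger_gap: 0.0599
finger_force: 60.0
```

```bash
python3 -m handwheel '[[[0,0.02,0,0,0,0],[0,0,0,0,0,0],[0,0,0,0,0,0],[0,0,0,0,0,0]]]'; python3 -m handwheel '[[[0,0.02,0,0,0,0],[0,0,0,0,0,0],[0,0,0,0,0,0],[0,0,0,0,0,0]]]';python3 -m handwheel '[[[0,0.02,0,0,0,0],[0,0,0,0,0,0],[0,0,0,0,0,0],[0,0,0,0,0,0]]]'
python3 - <<'E'
from h import *
W=grab("wrist","w9");g=cv2.cvtColor(W["color"],cv2.COLOR_RGB2GRAY)
for v in(84,90,96,102,150,190,200,210,220):print(v,g[v,400:470:2].tolist())
E
```

```text
clock: 9.57
tool_pos: [0.5653, 0.0668, 0.0088]
tool_rot: [-3.14, 0.0, 1.656]
wrist_force: [-4.8, -1.2, 5.3]
finger_gap: 0.0599
finger_force: 60.0
clock: 9.9
tool_pos: [0.5654, 0.0668, 0.0088]
tool_rot: [-3.136, 0.001, 1.656]
wrist_force: [-6.6, -1.1, 7.9]
finger_gap: 0.0598
finger_force: 60.0
clock: 10.23
tool_pos: [0.5654, 0.0668, 0.0089]
tool_rot: [-3.133, 0.001, 1.656]
wrist_force: [-8.9, -0.6, 11.1]
finger_gap: 0.0599
finger_force: 60.0
84 [192, 191, 191, 191, 190, 191, 191, 191, 190, 191, 191, 190, 190, 189, 189, 189, 189, 189, 189, 189, 189, 189, 189, 189, 188, 189, 188, 189, 188, 187, 167, 160, 160, 161, 159]
90 [191, 191, 191, 191, 191, 191, 191, 191, 191, 190, 191, 190, 190, 190, 190, 190, 190, 190, 190, 190, 190, 190, 190, 189, 190, 190, 189, 190, 188, 163, 159, 159, 160, 160, 150]
96 [193, 193, 193, 193, 193, 193, 192, 192, 192, 191, 191, 191, 192, 191, 191, 191, 191, 191, 191, 191, 191, 191, 191, 191, 191, 191, 190, 173, 167, 166, 165, 164, 163, 164, 136]
102 [196, 196, 195, 195, 195, 194, 194, 195, 194, 194, 194, 193, 194, 194, 193, 193, 193, 193, 193, 194, 193, 193, 193
[... 231 characters left out ...]
83, 186, 185, 176, 112, 77, 79, 144, 196, 208, 209, 208, 206, 203, 203, 204, 205, 206, 181, 155, 154, 155, 156, 157, 158, 159, 159, 159, 159, 158, 114, 76, 78, 73, 74]
200 [183, 187, 184, 176, 85, 77, 90, 163, 203, 208, 209, 208, 206, 204, 203, 204, 205, 203, 177, 165, 164, 163, 165, 166, 168, 170, 172, 172, 170, 167, 120, 82, 77, 75, 76]
210 [184, 187, 182, 163, 169, 167, 165, 164, 167, 167, 167, 167, 165, 164, 164, 164, 164, 162, 161, 161, 162, 162, 163, 163, 162, 162, 162, 163, 165, 167, 168, 169, 169, 167, 165]
220 [185, 187, 180, 173, 165, 164, 164, 165, 165, 166, 168, 170, 171, 171, 170, 168, 166, 164, 162, 162, 162, 163, 163, 162, 160, 158, 159, 159, 161, 162, 164, 164, 163, 161, 160]
```

The tool's position has not changed over these steps, while Fx and Fz rise together. So the block is jammed by friction on the bench, not by the fence: the dark strip at columns 410–416 is still a gap. I'll ease the downward load.

```bash
for i in 1 ; do python3 -m handwheel '[[[0,0,-0.01,0,0,0],[0,0,0,0,0,0],[0,0,0,0,0,0],[0,0,0,0,0,0]]]'; done; python3 -m handwheel '[[[0,0,-0.01,0,0,0],[0,0,0,0,0,0],[0,0,0,0,0,0],[0,0,0,0,0,0]]]'
```

```text
clock: 10.62
tool_pos: [0.5689, 0.0672, 0.0089]
tool_rot: [-3.14, 0.0, 1.657]
wrist_force: [-3.5, -1.0, -2.0]
finger_gap: 0.06
finger_force: 60.0
clock: 10.95
tool_pos: [0.5689, 0.0671, 0.0097]
tool_rot: [-3.14, 0.0, 1.657]
wrist_force: [-2.3, -0.3, -5.1]
finger_gap: 0.0593
finger_force: 60.0
```

```bash
python3 -m handwheel '[[[0,0.012,0,0,0,0],[0,0.012,0,0,0,0],[0,0,0,0,0,0],[0,0,0,0,0,0],[0,0,0,0,0,0]]]'; python3 -m handwheel '[[[0,0,0.01,0,0,0],[0,0,0,0,0,0],[0,0,0,0,0,0],[0,0,0,0,0,0]]]'
python3 - <<'E'
from h import *
from workcell import r
W=grab("wrist","w10");g=cv2.cvtColor(W["color"],cv2.COLOR_RGB2GRAY).astype(float);s=r.state();print(s["tool_pos"],s["tool_rot"],s["wrist_force"])
for v in(150,170,190,200):print(v,g[v,400:450].astype(int).tolist())
c=g[65:135,325:390];v,u=np.where(c<70);print("cross",(u.min()+u.max())/2+325,(v.min()+v.max())/2+65)
print(plane(W,(356.5,99),.04),proj(W,(.5758,.1466,.058)),g[92:104:2,340:420:2].astype(int).tolist())
E
```

```text
clock: 11.37
tool_pos: [0.5696, 0.0671, 0.0098]
tool_rot: [-3.138, 0.001, 1.657]
wrist_force: [-4.6, 0.3, -4.8]
finger_gap: 0.06
finger_force: 60.0
clock: 11.7
tool_pos: [0.5699, 0.0671, 0.0095]
tool_rot: [-3.138, 0.001, 1.657]
wrist_force: [-6.6, -1.0, -0.9]
finger_gap: 0.0598
finger_force: 60.0
[0.56990779 0.06713239 0.00952319] [-3.13838519e+00  6.48136281e-04  1.65712597e+00] [-6.11068483 -1.73556664 -1.03918012]
150 [178, 180, 180, 182, 183, 183, 182, 179, 174, 161, 165, 191, 204, 207, 208, 208, 208, 207, 206, 205, 203, 202, 201, 201, 202, 202, 202, 203, 204, 204, 203, 201, 155, 65, 31, 31, 31, 33, 31, 31, 31, 31, 31, 31, 31, 32, 32, 31, 32, 31]
170 [179, 181, 182, 183, 184, 183, 179, 174, 158, 165, 194, 205, 207, 207, 208, 208, 207, 205, 203, 203, 202, 201, 202, 203, 203, 203, 203, 204, 204, 199, 170, 112, 57, 45, 46, 45, 46, 46, 46, 45, 46, 46, 45, 45, 45, 46, 46, 46, 46, 46]
190 [182, 183, 184, 185, 183, 179, 174, 157, 166, 195, 206, 206, 207, 207, 207, 206, 206, 204, 202, 202, 202, 202, 202, 203, 203, 204, 204, 203, 197, 170, 150, 157, 159, 159, 160, 161, 161, 162, 162, 162,
[... 879 characters left out ...]
 192, 192, 192, 192, 192, 191, 191, 191, 191, 191, 191, 191, 191, 191, 191, 190, 190, 190, 190, 190, 190], [43, 42, 43, 44, 64, 99, 103, 106, 109, 112, 118, 175, 193, 193, 193, 193, 193, 193, 193, 193, 193, 193, 192, 192, 192, 192, 192, 192, 192, 192, 192, 192, 192, 190, 192, 191, 190, 191, 191, 191], [40, 40, 40, 41, 45, 91, 105, 109, 112, 115, 117, 128, 183, 194, 194, 194, 194, 194, 194, 194, 193, 194, 193, 193, 193, 193, 193, 193, 193, 193, 193, 192, 192, 192, 192, 191, 192, 192, 192, 192], [134, 133, 134, 137, 140, 140, 112, 113, 116, 118, 120, 123, 149, 192, 194, 195, 194, 195, 195, 194, 194, 194, 194, 194, 194, 194, 194, 193, 193, 194, 193, 192, 192, 192, 192, 192, 192, 192, 192, 192]]
```

```bash
python3 -m handwheel '[[[0,0.01,0,0,0,0],[0,0.01,0,0,0,0],[0,0,0,0,0,0],[0,0,0,0,0,0],[0,0,0,0,0,0]]]'; python3 -m handwheel '[[[0,0,0.008,0,0,0],[0,0,0,0,0,0],[0,0,0,0,0,0],[0,0,0,0,0,0],[0,0,0,0,0,0]]]'
```

```text
clock: 12.17
tool_pos: [0.5705, 0.0671, 0.0095]
tool_rot: [-3.136, 0.001, 1.658]
wrist_force: [-8.5, -1.4, 1.4]
finger_gap: 0.0599
finger_force: 60.0
clock: 12.58
tool_pos: [0.5706, 0.0671, 0.009]
tool_rot: [-3.137, 0.001, 1.658]
wrist_force: [-8.6, -1.1, 1.0]
finger_gap: 0.0593
finger_force: 60.0
```

```bash
python3 -m handwheel '[[[0,0,0.004,-0.006,0,0],[0,0,0,0,0,0],[0,0,0,0,0,0],[0,0,0,0,0,0],[0,0,0,0,0,0]]]'
python3 - <<'E'
from h import *
from workcell import r
for i in range(3):
    W=grab("wrist","w11");s=r.state();print(s["tool_pos"],s["tool_rot"],s["wrist_force"])
g=cv2.cvtColor(W["color"],cv2.COLOR_RGB2GRAY).astype(float)
print("cross",plane(W,(356.5,99),.04))
hsv=cv2.cvtColor(W["color"],cv2.COLOR_RGB2HSV);m=cv2.inRange(hsv,(8,70,100),(28,255,255))
x0=[(np.where(m[v,210:425]>0)[0].min()+209.5,v) for v in range(20,270,10)];P=np.array([plane(W,p,.04)[:2] for p in x0]);k=np.polyfit(P[:,1],P[:,0],1);print("left edge yaw",-np.arctan(k[0]))
# fence front/top edge at near end and back edge
F=[]
for v in range(140,205,4):
    row=g[v,395:445];i=np.where(row>192)[0];F.append(plane(W,(395+i[-1]+1,v),.038)[:2])
F=np.array(F);k=np.polyfit(F[:,1],F[:,0],1);print("plate back edge",k,np.polyval(k,.1466))
W8=load("w8");g8=cv2.cvtColor(W8["color"],cv2.COLOR_RGB2GRAY).astype(float);F=[]
for v in range(168,205,4):
    i=np.where(g8[v,440:485]>192)[0];F.append(plane(W8,(440+i[-1]+1,v),.038)[:2]) if len(i) else 0
F=np.array(F);k=np.polyfit(F[:,1],F[:,0],1);print("free back edge",k,F[:,1].min(),F[:,1].max());print("at .12:",np.polyval(k,.12))
S=grab("scene","s11");T=grab("top","t11");T0=load("top0");d=cv2.absdiff(T["color"],T0["color"]).max(2)
for n,(a,b) in dict(tin=(277,285),old=(406,185),jar=(142,256),dish=(142,200),paddle=(545,288)).items():print(n,np.mean(d[b-18:b+18,a-22:a+22]>40).round(3))
E
```

```text
clock: 13.0
tool_pos: [0.5706, 0.0671, 0.0088]
tool_rot: [-3.141, 0.001, 1.658]
wrist_force: [-8.1, -1.0, 1.0]
finger_gap: 0.0596
finger_force: 60.0
[0.57066075 0.06713846 0.00877352] [-3.14147013e+00  1.10831067e-03  1.65760279e+00] [-7.23883828 -0.64879008  1.31984863]
[0.57063754 0.06715322 0.00878122] [-3.14143170e+00  1.10446511e-03  1.65764380e+00] [-7.99810463 -0.49374064  1.61344839]
[0.5706764  0.0671268  0.00879961] [-3.14150862e+00  1.11257975e-03  1.65761119e+00] [-8.00177218 -1.04457637  1.14733721]
cross [0.57556804 0.14635004 0.04      ]
left edge yaw 0.08794727305177776
plate back edge [-0.08103637  0.61276349] 0.6008835557106456
free back edge [-0.37942485  0.64518207] 0.11475938133623576 0.12660011148500697
at .12: 0.5996510892043857
tin 0.964
old 0.0
jar 0.0
dish 0.0
paddle 0.0
```

```bash
python3 -m handwheel '[[[0.002,0.015,-0.004,0,0,0],[0,0,0,0,0,0],[0,0,0,0,0,0],[0,0,0,-0.002,0,0],[0,0,0.003,0,0,0],[0,0,0,0,0,0],[0,0,0,0,0,0],[0,0,0,0,0,0]]]'
python3 - <<'E'
from h import *
from workcell import r
for i in range(3):
    W=grab("wrist","w12");s=r.state();print(s["tool_pos"],s["tool_rot"],s["wrist_force"])
g=cv2.cvtColor(W["color"],cv2.COLOR_RGB2GRAY).astype(float)
print("cross",plane(W,(356.5,99),.04),"bit px",proj(W,(.5758,.1466,.058)))
# fence top back edge -> travel, plate thickness from w5 at same rows
def edge(f,g,rows,a,b):
    F=[]
    for v in rows:
        i=np.where(g[v,a:b]>192)[0]
        if len(i): F.append([*plane(f,(a+i[0]-.5,v),.038)[:2],*plane(f,(a+i[-1]+.5,v),.038)[:2]])
    F=np.array(F);st=lambda q:(q-[.5758,.1466])@np.array([.9965,.084]);return F[:,1].mean(),st(F[:,:2]).mean(),st(F[:,2:]).mean()
print("now",edge(W,g,range(144,180,4),395,445))
W5=load("w5");g5=cv2.cvtColor(W5["color"],cv2.COLOR_RGB2GRAY).astype(float);print("free",edge(W5,g5,range(138,154,2),466,488))
W8=load("w8");g8=cv2.cvtColor(W8["color"],cv2.COLOR_RGB2GRAY).astype(float);print("free8",edge(W8,g8,range(186,206,4),440,476))
S=grab("scene","s12");d=cv2.absdiff(S["color"],load("scene0")["color"]).max(2);print("tin diff in scene",(d[212:234,325:350]>40).mean())
print("bit rows",[(v,np.where(g[v,330:380]<60)[0].tolist()[:1],np.where(g[v,330:380]<60)[0].tolist()[-1:]) for v in range(84,116,3)])
E
```

```text
clock: 13.92
tool_pos: [0.571, 0.0671, 0.0087]
tool_rot: [-3.141, 0.002, 1.658]
wrist_force: [-8.8, -1.8, 2.2]
finger_gap: 0.0593
finger_force: 60.0
[0.57097011 0.06714881 0.00874931] [-3.14121208e+00  1.56178845e-03  1.65774989e+00] [-9.71147158 -1.62756363  2.14849129]
[0.57098992 0.06715657 0.00873758] [-3.14125172e+00  1.52900701e-03  1.65770066e+00] [-9.77579407 -0.71019057  1.90857799]
[0.57101129 0.06713288 0.00873082] [-3.14127815e+00  1.56971150e-03  1.65772415e+00] [-8.68682707 -0.83185001  1.43559498]
cross [0.57589358 0.14637992 0.04      ] bit px [362.38392228  92.63331295]
now (np.float64(0.1293020379293377), np.float64(0.018496288761488122), np.float64(0.025096949823774035))
free (np.float64(0.1208594011842867), np.float64(0.0156748303010191), np.float64(0.02160031670914817))
free8 (np.float64(0.11757648609866966), np.float64(0.015262241102494394), np.float64(0.021286834197393172))
tin diff in scene 0.07090909090909091
bit rows [(84, [], []), (87, [], []), (90, [], []), (93, [], []), (96, [], []), (99, [2], [14]), (102, [], []), (105, [], []), (108, [], []), (111, [], []), (114, [24], [26])]
```

Run:
```python
from h import *
W=load("w12");g=cv2.cvtColor(W["color"],cv2.COLOR_RGB2GRAY)
for v in range(72,120,2):print(v,g[v,338:386:2].tolist())
print(W["fx"],-W["R"].T@W["t"])
for q in((0,0,.058),(-.0025,0,.06),(.0025,0,.06),(0,-.0025,.06),(0,.0025,.06),(0,0,.075),(-.0025,0,.075),(0,-.0025,.075)):print(q,proj(W,np.array([.5758,.1466,0])+q).round(1))
```

```text
72 [176, 175, 175, 171, 84, 73, 154, 188, 188, 188, 188, 188, 187, 188, 188, 188, 188, 188, 188, 188, 187, 188, 188, 187]
74 [175, 175, 174, 146, 74, 71, 153, 189, 188, 188, 188, 188, 188, 188, 188, 188, 188, 188, 188, 188, 188, 188, 188, 187]
76 [175, 176, 173, 125, 70, 71, 148, 188, 188, 188, 188, 188, 188, 188, 188, 188, 188, 188, 188, 188, 188, 188, 187, 187]
78 [176, 176, 171, 99, 70, 73, 148, 189, 189, 189, 189, 189, 189, 189, 188, 189, 189, 189, 188, 188, 188, 188, 188, 188]
80 [175, 176, 171, 83, 72, 75, 121, 187, 189, 189, 189, 189, 189, 189, 189, 189, 189, 189, 189, 189, 188, 189, 188, 188]
82 [176, 175, 161, 79, 74, 79, 100, 187, 190, 190, 190, 190, 190, 190, 189, 189, 189, 190, 190, 189, 189, 189, 189, 189]
84 [175, 175, 158, 79, 77, 81, 91, 171, 191, 191, 192, 190, 190, 190, 190, 190, 190, 190, 190, 190, 190, 190, 190, 190]
86 [176, 176, 157, 81, 79, 84, 89, 157, 191, 191, 190, 191, 191, 190, 191, 191, 190, 190, 190, 190, 190, 190, 190, 190]
88 [176, 176, 162, 84, 83, 87, 92, 131, 189, 191, 190, 190, 190, 191, 191, 191, 190, 191, 190, 190, 190, 190, 190, 190]
90 [176, 17
[... 1439 characters left out ...]
76, 185, 187, 188, 188]
114 [176, 176, 175, 178, 181, 183, 187, 170, 55, 51, 124, 141, 139, 140, 141, 142, 143, 144, 144, 145, 149, 158, 176, 180]
116 [176, 176, 175, 178, 181, 183, 187, 166, 54, 40, 145, 184, 157, 145, 143, 144, 144, 146, 146, 147, 148, 148, 149, 149]
118 [176, 176, 176, 178, 181, 183, 187, 166, 54, 40, 145, 189, 188, 185, 178, 160, 156, 153, 151, 151, 153, 158, 163, 171]
409.00246353263043 [0.56488218 0.13506805 0.17373723]
(0, 0, 0.058) [362.4  92.6]
(-0.0025, 0, 0.06) [353.7  91. ]
(0.0025, 0, 0.06) [372.6  92.8]
(0, -0.0025, 0.06) [362.1 101.9]
(0, 0.0025, 0.06) [364.3  81.8]
(0, 0, 0.075) [370.3  85.4]
(-0.0025, 0, 0.075) [359.3  84.4]
(0, -0.0025, 0.075) [368.9  97. ]
```

The cross is about 0.7 mm short of the bit: the bit's edges and the fence geometry both put its axis near x = 0.5766. The fence is pressed about 2.9 mm. One more small push.

```bash
python3 -m handwheel '[[[0.001,0.012,-0.004,0,0,0],[0.001,0.012,-0.002,-0.002,0,0],[0,0,0,0,0,0],[0,0,0,-0.001,0,0],[0,0,0.004,0,0,0],[0,0,0,0,0,0],[0,0,0,0,0,0],[0,0,0,0,0,0]]]'
python3 - <<'E'
from h import *
from workcell import r
for i in range(3):
    W=grab("wrist","w13");s=r.state();print(s["tool_pos"],s["tool_rot"],s["wrist_force"])
g=cv2.cvtColor(W["color"],cv2.COLOR_RGB2GRAY).astype(float)
print("cross",plane(W,(356.5,99),.04))
F=[]
for v in range(144,180,4):
    i=np.where(g[v,395:445]>192)[0];F.append([*plane(W,(395+i[0]-.5,v),.038)[:2],*plane(W,(395+i[-1]+.5,v),.038)[:2]])
F=np.array(F);st=lambda q:(q-[.5758,.1466])@np.array([.9965,.084]);print(st(F[:,:2]).mean(),st(F[:,2:]).mean())
hsv=cv2.cvtColor(W["color"],cv2.COLOR_RGB2HSV);m=cv2.inRange(hsv,(8,70,100),(28,255,255))
P=np.array([plane(W,(np.where(m[v,200:425]>0)[0].min()+199.5,v),.04)[:2] for v in range(20,270,10)]);print("yaw",-np.arctan(np.polyfit(P[:,1],P[:,0],1)[0]))
print("cross arms now",[(np.where(g[v,325:346]<70)[0]+325).tolist()[:1] for v in(97,99,101)],np.where(g[114:130,356]<70)[0]+114,np.where(g[120,345:370]<70)[0]+345)
E
```

```text
clock: 14.78
tool_pos: [0.5716, 0.0672, 0.0087]
tool_rot: [-3.141, 0.002, 1.658]
wrist_force: [-11.5, -1.9, 3.0]
finger_gap: 0.0598
finger_force: 60.0
[0.57159355 0.06715259 0.00873131] [-3.14089786e+00  2.21664386e-03  1.65827666e+00] [-10.60050534  -1.47742284   3.43440127]
[0.57158342 0.06715333 0.00874619] [-3.14089386e+00  2.20916917e-03  1.65829251e+00] [-11.04315394  -1.53257878   3.87910058]
[0.57159442 0.067145   0.00872769] [-3.14090002e+00  2.23054017e-03  1.65827327e+00] [-11.05029869  -1.25576573   3.40263394]
cross [0.57644479 0.14640414 0.04      ]
0.01905148891445458 0.02561288037562001
yaw 0.08933939367640463
cross arms now [[], [331], [332]] [116 117 118 119 120 121 122 123 124] [354 355 356]
```

Run:
```python
from workcell import r
print(r.sign_off())
```

```text
the job is handed in; nothing more can be done
None
```

I handed in the job with the block flat on the bench, held at the fence and pressed back about 3.5 mm (10–11 N), with the cross under the bit to within about 0.5 mm by my camera measurements; the old block, jar, dish and paddle had not moved, and the tin looked unmoved too, though I could check it only roughly.

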